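Prop open the parts chest

TASK

The soft-close hinge of the small grey parts chest is worn, so its lid sinks shut: lift the lid by its front bar to well past the height at which the rod props it, then, before it has sunk, swing the prop rod on the chest's left side up under the lid and feel with its tip along the track there until it drops into the holding hole. Leave the lid resting on the rod with the rod's tip in the hole. Work gently, never jamming the rod hard against the lid, and leave the things round the chest where they are.

Things in the scene. Friction and masses are not known exactly. Their poses are not given: they have to be found in the camera images.
- chest: Fixed grey sheet-steel chest, 210 mm deep (own x), 160 mm wide (own y), 105 mm high, walls 4 mm. Origin: centre of its underside. Own -x is its front (towards the robot), own +y its left side, where the prop rod hangs. Turned up to 0.25 rad about z.
- lid (a joint): Lid angle, rad: 0 shut, grows as the front edge rises, stop at 1.15. Lid about 0.5 kg; hinge damped (6 N m s/rad), with friction 0.14 N m. Let go at 1.05 it sinks in 8 to 20 s to where the rod meets it (0.02 rad/s at first, 0.05 at 0.6). A lift at 0.2 rad/s takes about 8 N at the bar. Rod tip riding on the track's face: 0.53 to 0.61; tip in the hole: 0.47 to 0.56.
- lid_axis (a point): Point on the lid's hinge line (along the chest's own y) at the far top edge, in the chest's middle plane, 103 mm behind the chest's origin, 108 mm above the bench. Turns with the lid.
- lid_handle (a point): Middle of the lid's front bar: round steel bar 10 mm thick, 110 mm long along the chest's own y, 37 mm in front of the chest, 126 mm above the bench when shut (245 mm ahead of the hinge line, 18 mm above it). Turns with the lid (own x from bar to hinge, z out of the lid's top). The bar can turn between the pads of a grip across it.
- prop_rod (a joint): Angle of the prop rod, rad: 0 lying level along the chest's left side, tip to the back; grows as the tip swings up and forward; stop at 1.35. Loose: falls back to 0 when let go. With its tip near the holding hole it stands at about 0.8 to 1.2.
- rod_pivot (a point): The rod's pivot (axis along the chest's own y): on the chest's left side near the front, 95 mm in front of and 99 mm to the left of the chest's origin, 60 mm above the bench.
- rod_grip (a point): Middle of the black sleeve by which the rod is moved: 14 mm thick, 46 mm long, level, sticking out to the chest's left (along own y) like a crank grip; 90 mm along the rod from the pivot, 75 mm to the left of the rod's plane, clear of the lid. It spins freely on its pin: a gripper pinching it need not turn with the rod.
- rod_tip (a point): Centre of the rod's round end (rod 8 mm thick), 135 mm from the pivot. The lid's own weight presses on it with 2 to 6 N; pressed against the lid or the hole's walls with more than 15 N it would bend.
- track_mid (a point): Fixed to the lid, in the rod's plane: on the lower face of the track, 140 mm from the hinge line, 14 mm under it when shut. Turns with the lid: x along the track to the hinge, z into the lid. The middle of the hole lies up to 22 mm before or behind this point, unmeasured: the track is clamped differently on each chest. Own z of the rod's tip: -4 mm riding on the face, about +10 mm in the hole.
- label_roll: Bystander: roll of white labels, 73 mm across, 36 mm high, on the right of the chest. Origin under its centre.
- tape_measure: Bystander: tape measure, 33x79x65 mm, close to the right of the chest. Origin under its centre.
- putty_tin: Bystander: flat round tin, 62 mm across, 23 mm high, to the left of the chest near its back. Origin under its centre.
- tape_green: Bystander: roll of packing tape, 94 mm across, 48 mm high, at the right end of the bench. Origin under its centre.
- screwdriver_1: Bystander: screwdriver lying on the bench to the left, 206 mm long. Origin under its centre.
- tape_clear: Bystander: roll of clear packing tape, 102 mm across, 50 mm high, at the left. Origin under its centre.
- track_front (a point): Fixed to the lid, 40 mm in front of track_mid, near the front end of the track (give or take 25 mm): a plain steel strip 16 mm wide under the lid's left-hand ear, running back about 110 mm. Its only hole is blind, 13 mm long along the track, 14 mm deep. Rod on track: friction 0.2. The lid sinks only 4 to 6 mm/s here, so a fast tip passes over the hole; once in, its walls stop the rod both ways.

How it is judged:
By the outcome, as a careful person would: the job done as asked, in the order asked, and still so for the second after the job is handed in, with the robot touching nothing.
It also fails if it takes over 72 s, if anything falls off the work surface, if the arm or the gripper's body presses on something with over 40 N, if the wrist force passes 120 N, or if a joint passes its speed limit or range.

ROBOT

A 6-joint arm with a two-finger parallel gripper is mounted at the origin on a cart in front of the work surface, level with it; the furniture and walls round the work are solid. World frame = base frame: x ahead of the robot, y to its left, z up, the work surface at z = 0. Lengths are in m, angles in rad, forces in N, time in s.
With the tool pointing down it reaches from about 0.3 to 0.875 m from the base axis. Payload 6.4 kg.
Tool frame: the origin (TCP) lies between the finger pads; the fingertips stand 8 mm ahead of it and the grasp point (between the pads) lies 11 mm behind it; z points along the fingers, y is the direction in which the jaws open and shut (so a half turn about z gives the same grasp; the last joint's range is limited). The gripper opens to 85 mm and grips with 20 to 120 N. Pads are 22 mm wide; open, the fingers measure 114 mm over their backs; the gripper's body (76 mm by 85 mm) begins 54 mm behind the grasp point. The pads swing forward as they close: fully open they stand 13 mm farther back than shut.
Start: joints at [-1.324, 0.181, 1.607, -0, 1.354, -0.206], TCP at [0.252, -0.517, 0.239] pointing down, gripper open.
Joint ranges: [-2.99, 2.99], [-0.89, 2.07], [0.3, 2.58], [-1.14, 4.28], [0, 2.63], [-3.12, 3.12]. Speed limits (rad/s): [2.57, 2.57, 3.01, 3.14, 3.14, 3.14].

INTERFACE

Orientations are given as a unit quaternion [w, x, y, z].
In Python, from bench import monitor, viewer, workorder, spotter gives the robot as it stands. The module is installed in compiled form; this text tells all that it offers.
- The arm moves only by the tool move_arm, never from a script. Its argument "motion" is a list of rows, each a list of 3 entries, a list of its own where there are three numbers: the shift along the tool's x, y, z in units of 60 mm (1.0 is 60 mm), then the turn, a rotation vector about the tool's x, y, z in units of 8 degrees (1.0 is 8 degrees), then the opening in per cent of the stroke, from 0 (shut) to 100 (fully open). In form: [[[dx, dy, dz], [rx, ry, rz], grip], ...]. A call has 1 to 10 rows; each row is the pose to reach, as a shift and turn from the pose commanded when the call began, along the tool's axes at that moment; what a row does not reach only later rows make up. A row lasts 1/8 s, in which the tool goes at most 62.5 mm and 10.7 degrees, less where a joint would pass 70% of its speed; a pose out of reach is approached as far as the arm can. A call with a gripper value outside its range is refused whole. The fingers move at their own pace and stop on an object; the grip force is fixed at half the most. Time passes only in rows, so rows that repeat a pose let the fingers close. It gives the time, the measured TCP pose, the force and the opening at its end, in the units of the state.
- monitor.get_obs(): the state, without advancing time (a new reading comes with each control period).
- viewer.camera(name): name is "scene" or "top"; returns the picture (480x640x3 uint8, blue, green, red); there is no depth.
- viewer.calibration(name): a dict with "fovy" (degrees; the focal length in pixels is half the picture's height over the tangent of half this angle, whatever the lens; pixels are square), "cx", "cy" (the principal point, pixels), "extrinsics" (4x4, takes a point from camera to world coordinates). Camera axes: x right, y down, z forward; pixel columns grow to the right and rows downward; lengths in m; the calibration is good to about 2 mm. A picture is of the moment at which its call begins. calibration takes no time and is no camera call.
- workorder.hand_in(): hands the job in, once; it reports no verdict.
Trained networks look in the newest picture that a camera, given by its name, has taken for a name from the list of things; names that differ only in an ending like _2 or _b are one class to them, and where a whole thing is asked for, a point or a joint stands for the part that bears it (a point fixed in the world has none). Each returns a list of dicts, best first, with "score" (0 to 1); they miss things now and then, are a little off and sometimes report something else, mostly with a low value. They report only what shows in the picture. A call takes as long as a camera call.
- spotter.search_frame(camera, name): "centre" ([column, row] as shares, 0 to 1, of the picture: columns of its width, rows of its height, amid what is visible of it).
- spotter.outline_of(camera, name): "region" (480x640 bool, what is visible of it) and "centre" ([column, row] as shares, 0 to 1, of the picture: columns of its width, rows of its height, amid what is visible of it).
The state is a dict: "time_s": time; "q": joint angles; "dq": joint speeds; "joint_efforts": joint torques, N m; "eef_pos": TCP position; "eef_rot": TCP orientation; "wrist_force": force on the tool from outside, world axes, zero at the start; "torque": the same for the moment, N m; "opening": opening from 0.0 (shut) to 1.0 (fully open).
Only numpy, scipy, OpenCV 4.12 (cv2) and the standard library are available. Lean on these libraries where they do the work, as an engineer would, in place of code of your own. Each camera call takes 0.05 s, during which the arm holds its last target. There are 200 camera calls.

## Working session

There is one attempt and no reset: what is moved stays moved. The work goes in short steps, Python scripts to look and compute and a tool call to move; the robot and the scene stay as the last step left them, time stands still between calls to the robot, and variables do not carry over. Pictures are saved under pics/ and viewed, about 8 in all and at most 12, crops included, and the job is handed in when it is done.

Besides the shell and the picture viewer there is one more tool, called after ">>>" as name(argument=value, ...), one argument or row to a line, values as JSON. move_arm: Moves the arm, as the interface text tells. Its arguments: {"type":"object","properties":{"motion":{"type":"array","items":{"type":"array"}}},"required":["motion"]}

```bash
mkdir -p pics; cat > h.py <<'E'
import numpy as np, cv2
from bench import monitor, viewer, workorder, spotter
def K(n):
    c=viewer.calibration(n); f=240/np.tan(np.radians(c["fovy"])/2); return f,c["cx"],c["cy"],np.array(c["extrinsics"])
def proj(n,P):
    f,cx,cy,E=K(n); p=np.linalg.inv(E)@np.append(P,1); return np.array([cx+f*p[0]/p[2],cy+f*p[1]/p[2]])
def ray(n,uv):
    f,cx,cy,E=K(n); d=E[:3,:3]@np.array([(uv[0]-cx)/f,(uv[1]-cy)/f,1]); return E[:3,3],d/np.linalg.norm(d)
E
python3 - <<'E'
from h import *
for n in("scene","top"):
    im=viewer.camera(n); cv2.imwrite(f"pics/{n}0.png",im); print(n,K(n))
    for t in("chest","lid_handle","rod_grip","rod_pivot","rod_tip"):
        r=spotter.search_frame(n,t); print(t,[(np.round(np.array(x["centre"])*[640,480],1),round(x["score"],2)) for x in r[:2]])
print(monitor.get_obs())
E
```

```text
scene (np.float64(560.7123993593426), 319.74873895056044, 235.0225011965651, array([[-0.58892291, -0.52835013,  0.61156843, -0.54167354],
       [-0.80791718,  0.36524426, -0.46245698,  1.00772657],
       [ 0.02096734, -0.76644816, -0.64196386,  1.2564484 ],
       [ 0.        ,  0.        ,  0.        ,  1.        ]]))
chest [(array([339. , 235.8]), 0.72), (array([302.4, 247.8]), 0.64)]
lid_handle [(array([337.6, 230.1]), 0.95)]
rod_grip [(array([296.8, 253.4]), 0.63)]
rod_pivot [(array([300.5, 250.1]), 0.56), (array([339.1, 229.8]), 0.22)]
rod_tip [(array([311.5, 248. ]), 0.45)]
top (np.float64(482.8631390170716), 327.1234728935786, 232.03447690933746, array([[ 0.10748225, -0.97264673,  0.20592696,  0.28292049],
       [-0.99420334, -0.10571316,  0.01960717,  0.14294777],
       [ 0.00269834, -0.20684069, -0.97837092,  1.34036851],
       [ 0.        ,  0.        ,  0.        ,  1.        ]]))
chest [(array([355.9, 227.8]), 0.75), (array([354.5, 231.5]), 0.38)]
lid_handle [(array([355.1, 230.7]), 0.77)]
rod_grip [(array([209.7, 282.6]), 0.26)]
rod_pivot []
rod_tip [(array([296.2, 221.1]), 0.49), (array([356.3, 228.4]), 0.39)]
{'time_s': 0.6, 'q': array([-1.32431334e+00,  1.80762415e-01,  1.60700335e+00,  4.60146977e-06,
        1.35382100e+00, -2.06295902e-01]), 'dq': array([ 1.32149055e-04,  1.65852438e-03, -1.01236667e-04,  1.13625872e-03,
        4.92787889e-04,  2.11727524e-05]), 'joint_efforts': array([-1.08137661e-03, -4.44596708e+01, -3.51518869e+01, -3.70014941e-04,
        1.03559931e-03,  7.96060050e-06]), 'eef_pos': array([ 0.2515644 , -0.51705971,  0.23930799]), 'eef_rot': array([2.89836382e-06, 9.74483284e-01, 2.24460085e-01, 2.30549102e-06]), 'wrist_force': array([-0.72521684, -0.44381189,  0.2167534 ]), 'torque': array([ 0.0004383 ,  0.05149975, -0.03109055]), 'opening': 0.9992407164986955}
```

```bash
python3 - <<'E'
import cv2
a=cv2.imread("pics/scene0.png");b=cv2.imread("pics/top0.png")
cv2.imwrite("pics/s1.png",cv2.resize(a[150:350,200:467],(800,600),interpolation=cv2.INTER_CUBIC))
cv2.imwrite("pics/t1.png",cv2.resize(b[130:355,210:510],(800,600),interpolation=cv2.INTER_CUBIC))
E
```

```text
(no output)
```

View pics/s1.png

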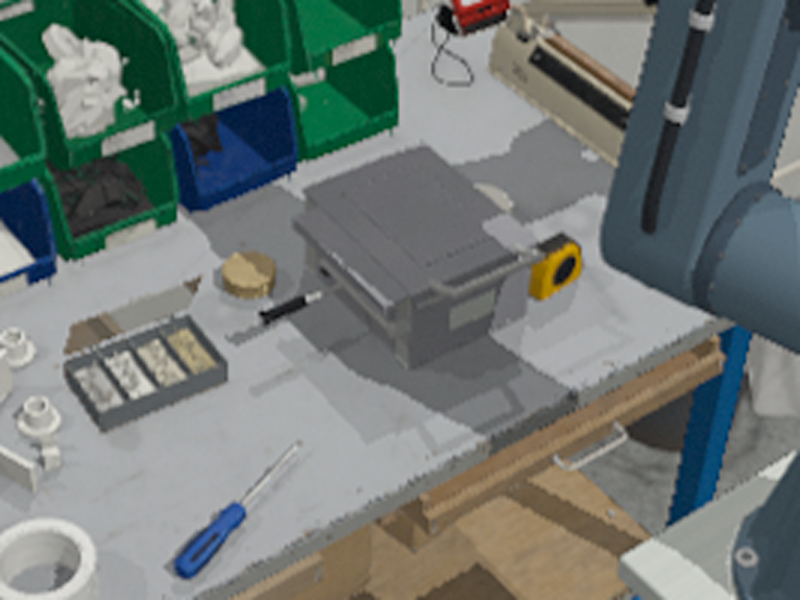

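View pics/t1.png

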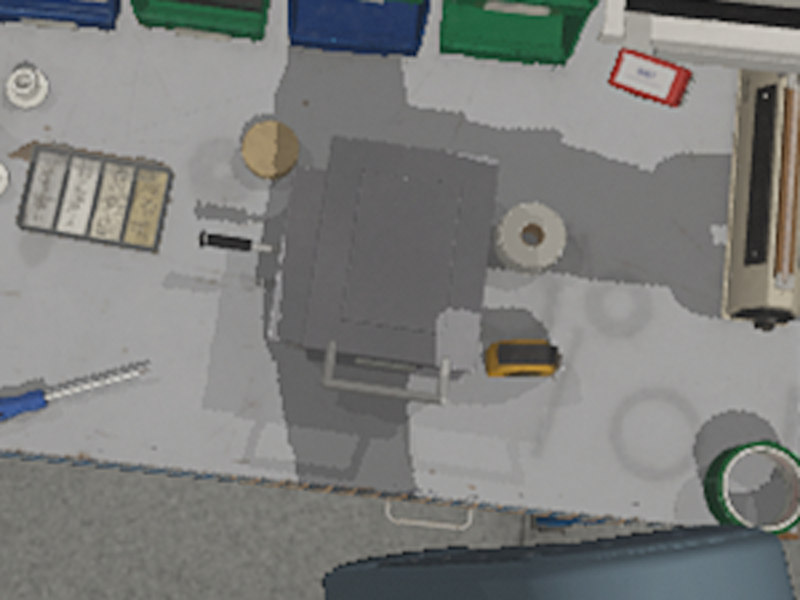

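The scene view shows the lid bar at full-frame pixels of about (344,247) to (380,236), and the sleeve at (295,253). In the top view the bar runs from (333,273) to (376,280) and the sleeve is at (295.5,221). The bystanders are clear of both. Next I fit the chest pose.

```bash
cat >> h.py <<'E'
def tri(p):
    A=np.zeros((3,3));b=np.zeros(3)
    for n,uv in p:
        o,d=ray(n,uv);M=np.eye(3)-np.outer(d,d);A+=M;b+=M@o
    return np.linalg.solve(A,b)
def R2(t): return np.array([[np.cos(t),-np.sin(t),0],[np.sin(t),np.cos(t),0],[0,0,1]])
E
python3 - <<'E'
from h import *
from scipy.optimize import least_squares
T=lambda x,y:(210+x*.375,130+y*.375); S=lambda x,y:(200+x*.33375,150+y*.33375)
print("sleeve",tri([("top",T(228,242)),("scene",S(285,308))]))
print("barR",tri([("top",T(444,400)),("scene",S(540,257))]),"barL",tri([("top",T(327,382)),("scene",S(432,290))]))
print("barmid",tri([("top",T(385.5,391)),("scene",S(486,273.5))]))
obs=[("top",T(444,400),(-.142,-.055,.126)),("top",T(327,382),(-.142,.055,.126)),("top",T(228,242),(-.005,.174,.060)),
("scene",S(285,308),(-.005,.174,.060)),("scene",S(486,273.5),(-.142,0,.126))]
f=lambda p:np.concatenate([proj(n,R2(p[2])@np.array(m)+[p[0],p[1],0])-uv for n,uv,m in obs])
s=least_squares(f,[.5,0,0]);print(s.x,np.round(s.fun,1))
p=s.x
for k,m in dict(bar=(-.142,0,.126),grip=(-.005,.174,.06),axis=(.103,0,.108),piv=(-.095,.099,.06)).items(): print(k,R2(p[2])@np.array(m)+[p[0],p[1],0])
for t in ("putty_tin","screwdriver_1","tape_measure","label_roll"):
    viewer.camera("top"); r=spotter.search_frame("top",t)
    if r:
        o,d=ray("top",np.array(r[0]["centre"])*[640,480]); print(t,o+d*(.02-o[2])/d[2])
E
```

```text
sleeve [0.57626384 0.25867271 0.05403802]
barR [0.43110242 0.03028379 0.11675997] barL [0.44419951 0.15092389 0.11822058]
barmid [0.43800885 0.09075736 0.11704988]
[ 0.5750007   0.08547075 -0.02745943] [-1.5 -1.1 -0.9 -0.2 -0.7 -0.2  0.3 -1.   3.8 -1.1]
bar [0.43305424 0.0893695  0.126     ]
grip [0.57477993 0.25954244 0.06      ]
axis [0.67796187 0.08264279 0.108     ]
piv [0.48275466 0.18704175 0.06      ]
putty_tin [0.68752386 0.22592677 0.02      ]
screwdriver_1 [0.38536748 0.4797992  0.02      ]
tape_measure [ 0.49689454 -0.05267777  0.02      ]
label_roll [ 0.62343492 -0.05406569  0.02      ]
```

```bash
cat >> h.py <<'E'
from scipy.spatial.transform import Rotation as R
C=np.array([.575,.0855,-.033])
def W(x,y,z): return R2(C[2])@np.array([x,y,z])+[C[0],C[1],0]
def down(yaw): # tool down, jaws (tool y) at angle yaw
    y=np.array([np.cos(yaw),np.sin(yaw),0]);z=np.array([0,0,-1.]);return R.from_matrix(np.array([np.cross(y,z),y,z]).T)
def row(P,rot=None,cmd=None):
    o=monitor.get_obs(); q=o["eef_rot"]; r0=R.from_quat([q[1],q[2],q[3],q[0]]); p=o["eef_pos"] 
    if cmd is not None: p,r0=cmd
    d=r0.inv().apply(np.array(P)-p)/.06
    t=(r0.inv()*(rot or r0)).as_rotvec()/np.radians(8)
    return np.round(d,3).tolist(),np.round(t,2).tolist()
E
python3 - <<'E'
from h import *
print(row(W(-.142,0,.20),down(C[2])))
for u in range(118,163,4):
  for v in(-18,-4):
    D=np.hypot(u,v); h=np.array([103,108]);best=None
    for a in np.linspace(.5,1.35,2000):
        t=np.array([-95+135*np.cos(a),60+135*np.sin(a)]);e=abs(np.hypot(*(t-h))-D)
        if best is None or e<best[0]: best=(e,a,np.arctan2(t[1]-h[1],h[0]-t[0])-np.arctan2(v,u))
    print(u,v,np.round(best,3),end=" | ")
  print()
E
```

```text
([7.148, -7.778, 0.655], [0.0, -0.0, -7.77])
118 -18 [0.005 0.835 0.603] | 118 -4 [0.027 0.825 0.482] | 
122 -18 [0.027 0.865 0.607] | 122 -4 [0.004 0.856 0.491] | 
126 -18 [0.015 0.895 0.61 ] | 126 -4 [0.023 0.887 0.497] | 
130 -18 [0.027 0.926 0.611] | 130 -4 [0.019 0.917 0.503] | 
134 -18 [0.023 0.955 0.612] | 134 -4 [0.016 0.946 0.507] | 
138 -18 [0.    0.985 0.611] | 138 -4 [0.027 0.977 0.51 ] | 
142 -18 [0.022 1.014 0.61 ] | 142 -4 [0.028 1.006 0.512] | 
146 -18 [0.021 1.044 0.608] | 146 -4 [0.018 1.036 0.513] | 
150 -18 [0.009 1.073 0.606] | 150 -4 [1.000e-03 1.066e+00 5.130e-01] | 
154 -18 [0.002 1.103 0.603] | 154 -4 [0.019 1.095 0.512] | 
158 -18 [0.017 1.132 0.599] | 158 -4 [0.021 1.125 0.511] | 
162 -18 [0.019 1.162 0.595] | 162 -4 [0.007 1.154 0.509] |
```

>>> move_arm(
  motion=[
    [[0.4, -0.45, 0], [0, 0, -0.4], 30],
    [[1.1, -1.2, 0], [0, 0, -1.2], 30],
    [[1.8, -2.0, 0], [0, 0, -2.0], 30],
    [[2.5, -2.7, 0], [0, 0, -2.7], 30],
    [[3.2, -3.5, 0], [0, 0, -3.5], 30],
    [[3.9, -4.25, 0], [0, 0, -4.3], 30],
    [[4.7, -5.1, 0.1], [0, 0, -5.1], 30],
    [[5.5, -5.9, 0.2], [0, 0, -6.0], 30],
    [[6.3, -6.9, 0.4], [0, 0, -6.9], 30],
    [[7.15, -7.78, 0.65], [0, 0, -7.77], 30],
  ],
)

```text
time_s: 2.25
eef_pos: [0.422, 0.0536, 0.2084]
eef_rot: [0.001, 0.717, 0.697, 0.001]
wrist_force: [0.9, -1.3, 0.9]
opening: 0.3
```

```bash
python3 - <<'E'
from h import *
a=viewer.camera("scene");b=viewer.camera("top")
o=monitor.get_obs();print(o["time_s"],o["eef_pos"],o["eef_rot"],o["q"])
print(row(W(-.142,0,.115),down(C[2])))
def mk(im,n):
    for P in [W(-.142,y,.126) for y in(-.055,0,.055)]+[W(-.005,.174,.06),W(-.095,.099,.06),W(.103,0,.108),W(.103,.08,.108),W(.103,-.08,.108)]:
        u=proj(n,P); cv2.circle(im,(int(round(u[0])),int(round(u[1]))),1,(0,0,255),-1)
    return im
a=mk(a,"scene");b=mk(b,"top")
v=np.hstack([cv2.resize(a[170:290,265:425],(400,300),interpolation=cv2.INTER_CUBIC),cv2.resize(b[170:320,265:465],(400,300),interpolation=cv2.INTER_CUBIC)])
cv2.imwrite("pics/c2.png",v)
E
```

```text
2.35 [0.42094018 0.05718519 0.20695668] [-1.21067670e-03  7.14967090e-01  6.99157002e-01  2.86029475e-04] [-0.14742334 -0.13692187  1.9989795   0.00200289  1.28111859 -0.12563764]
([0.551, 0.192, 1.534], [-0.01, -0.02, 0.08])
```

View pics/c2.png

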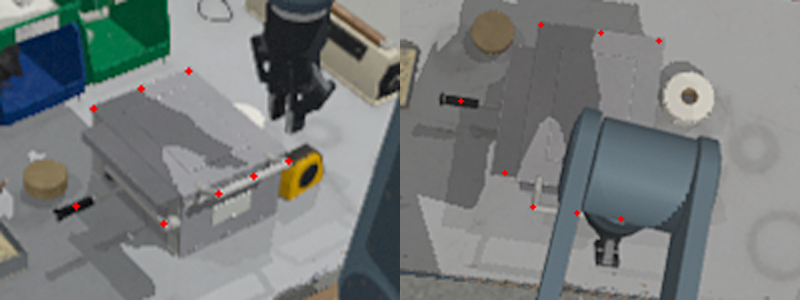

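The overlay agrees with the bar, sleeve and pivot to within about 2 px in both views. I'll go above the bar and settle there.

>>> move_arm(
  motion=[
    [[0, 0, 0], [0, 0, 0], 30],
    [[0, 0, 0], [0, 0, 0], 30],
    [[0, 0, 0], [0, 0, 0], 30],
  ],
)

```text
time_s: 2.72
eef_pos: [0.4216, 0.0501, 0.2083]
eef_rot: [0.0, 0.72, 0.694, 0.0]
wrist_force: [-0.2, -0.2, 0.7]
opening: 0.301
```

```bash
python3 - <<'E'
from h import *
o=monitor.get_obs();print(o["eef_pos"],o["q"]);print(row(W(-.142,0,.115),down(C[2])))
E
```

```text
[0.42158617 0.05008156 0.20825506] [-1.62818048e-01 -1.40494875e-01  1.99931825e+00 -1.40371107e-04
  1.28200953e+00 -1.26417396e-01]
([0.675, 0.166, 1.554], [0.01, 0.0, -0.02])
```

>>> move_arm(
  motion=[
    [[0.3, 0.1, 0.1], [0, 0, 0], 30],
    [[0.68, 0.17, 0.4], [0, 0, 0], 30],
    [[0.68, 0.17, 0.8], [0, 0, 0], 30],
    [[0.68, 0.17, 1.2], [0, 0, 0], 30],
    [[0.68, 0.17, 1.45], [0, 0, 0], 30],
    [[0.68, 0.17, 1.55], [0, 0, 0], 30],
    [[0.68, 0.17, 1.55], [0, 0, 0], 30],
  ],
)

```text
time_s: 3.6
eef_pos: [0.4331, 0.0916, 0.1151]
eef_rot: [0.0, 0.719, 0.695, -0.0]
wrist_force: [0.9, 0.5, -0.6]
opening: 0.3
```

```bash
python3 - <<'E'
from h import *
o=monitor.get_obs();print(o["eef_pos"],W(-.142,0,.115))
a=viewer.camera("scene");cv2.imwrite("pics/c3.png",cv2.resize(a[150:290,285:445],(640,560),interpolation=cv2.INTER_CUBIC))
E
```

```text
[0.43312876 0.0915708  0.11508025] [0.43307731 0.09018515 0.115     ]
```

View pics/c3.png

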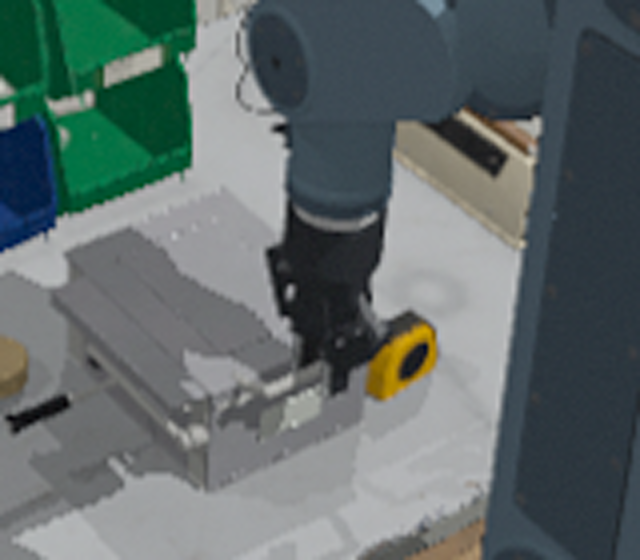

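The fingers straddle the bar near crop (330,370), so I'll close.

>>> move_arm(
  motion=[
    [[0, 0, 0], [0, 0, 0], 14],
    [[0, 0, 0], [0, 0, 0], 10],
    [[0, 0, 0], [0, 0, 0], 5],
    [[0, 0, 0], [0, 0, 0], 5],
  ],
)

```text
time_s: 4.15
eef_pos: [0.4303, 0.0921, 0.1151]
eef_rot: [-0.002, 0.718, 0.696, -0.002]
wrist_force: [-12.2, -0.9, 8.8]
opening: 0.092
```

```bash
cat > arc.py <<'E'
from h import *
# rows to lift: bar on arc, from current measured TCP; angles list
import sys
def arcrows(ths,p0,th0):
    r=np.hypot(.245,.018);b=np.arctan2(.018,.245)
    f=lambda t:np.array([.103-r*np.cos(t+b),0,.108+r*np.sin(t+b)])
    q=monitor.get_obs()["eef_rot"];r0=R.from_quat([q[1],q[2],q[3],q[0]])
    for t in ths:
        d=R2(C[2])@(f(t)-f(th0)); print(round(t,3),np.round(r0.inv().apply(d)/.06,2).tolist())
E
python3 - <<'E'
from arc import *
o=monitor.get_obs();print(o["opening"],o["eef_pos"],o["wrist_force"])
arcrows(np.concatenate([[.01,.03],np.arange(.06,1.12,.03)]),None,0)
E
```

```text
0.09160503680748194 [0.43033315 0.09208752 0.11510133] [-12.19574865  -0.9394716    8.81746972]
0.01 [-0.0, 0.0, -0.04]
0.03 [-0.0, 0.01, -0.12]
0.06 [-0.0, 0.02, -0.24]
0.09 [-0.0, 0.04, -0.37]
0.12 [-0.0, 0.06, -0.49]
0.15 [-0.0, 0.09, -0.61]
0.18 [-0.0, 0.12, -0.73]
0.21 [-0.0, 0.15, -0.85]
0.24 [-0.0, 0.18, -0.96]
0.27 [-0.0, 0.22, -1.08]
0.3 [-0.0, 0.26, -1.19]
0.33 [-0.0, 0.31, -1.31]
0.36 [-0.0, 0.36, -1.42]
0.39 [-0.0, 0.41, -1.53]
0.42 [-0.0, 0.47, -1.64]
0.45 [-0.0, 0.53, -1.75]
0.48 [-0.0, 0.59, -1.86]
0.51 [-0.0, 0.65, -1.96]
0.54 [-0.0, 0.72, -2.06]
0.57 [-0.0, 0.79, -2.16]
0.6 [-0.0, 0.87, -2.26]
0.63 [-0.0, 0.95, -2.35]
0.66 [-0.0, 1.03, -2.45]
0.69 [-0.0, 1.11, -2.54]
0.72 [-0.0, 1.2, -2.63]
0.75 [-0.0, 1.28, -2.71]
0.78 [-0.0, 1.37, -2.79]
0.81 [-0.0, 1.47, -2.87]
0.84 [-0.0, 1.56, -2.95]
0.87 [-0.0, 1.66, -3.02]
0.9 [-0.0, 1.76, -3.1]
0.93 [-0.0, 1.86, -3.16]
0.96 [-0.0, 1.97, -3.23]
0.99 [-0.0, 2.07, -3.29]
1.02 [-0.0, 2.18, -3.35]
1.05 [-0.0, 2.29, -3.4]
1.08 [-0.0, 2.4, -3.46]
1.11 [-0.0, 2.52, -3.51]
```

>>> move_arm(
  motion=[
    [[0, -0.06, -0.04], [0, 0, 0], 5],
    [[0, -0.05, -0.12], [0, 0, 0], 5],
    [[0, -0.04, -0.24], [0, 0, 0], 5],
    [[0, -0.02, -0.37], [0, 0, 0], 5],
    [[0, 0.0, -0.49], [0, 0, 0], 5],
    [[0, 0.03, -0.61], [0, 0, 0], 5],
    [[0, 0.06, -0.73], [0, 0, 0], 5],
    [[0, 0.09, -0.85], [0, 0, 0], 5],
    [[0, 0.12, -0.96], [0, 0, 0], 5],
    [[0, 0.16, -1.08], [0, 0, 0], 5],
  ],
)

```text
time_s: 5.4
eef_pos: [0.4432, 0.0916, 0.1795]
eef_rot: [0.001, 0.719, 0.695, 0.001]
wrist_force: [7.5, -0.1, -13.8]
opening: 0.09
```

```bash
python3 - <<'E'
from arc import *
o=monitor.get_obs();print(o["opening"],o["eef_pos"],o["wrist_force"],o["torque"])
E
```

```text
0.0898749180710552 [0.44321329 0.09159036 0.17946543] [  7.5104999   -0.12121724 -13.77928618] [-0.06972401 -0.96186189 -0.07232353]
```

>>> move_arm(
  motion=[
    [[0, 0.05, -0.11], [0, 0, 0], 5],
    [[0, 0.1, -0.23], [0, 0, 0], 5],
    [[0, 0.15, -0.34], [0, 0, 0], 5],
    [[0, 0.2, -0.45], [0, 0, 0], 5],
    [[0, 0.26, -0.56], [0, 0, 0], 5],
    [[0, 0.32, -0.67], [0, 0, 0], 5],
    [[0, 0.38, -0.78], [0, 0, 0], 5],
    [[0, 0.44, -0.88], [0, 0, 0], 5],
    [[0, 0.51, -0.98], [0, 0, 0], 5],
    [[0, 0.58, -1.08], [0, 0, 0], 5],
  ],
)

```text
time_s: 6.65
eef_pos: [0.4769, 0.0905, 0.2447]
eef_rot: [-0.001, 0.719, 0.695, -0.001]
wrist_force: [-3.1, -0.8, -9.4]
opening: 0.094
```

>>> move_arm(
  motion=[
    [[0, 0.08, -0.1], [0, 0, 0], 5],
    [[0, 0.16, -0.19], [0, 0, 0], 5],
    [[0, 0.24, -0.29], [0, 0, 0], 5],
    [[0, 0.32, -0.38], [0, 0, 0], 5],
    [[0, 0.41, -0.47], [0, 0, 0], 5],
    [[0, 0.49, -0.55], [0, 0, 0], 5],
    [[0, 0.58, -0.63], [0, 0, 0], 5],
    [[0, 0.68, -0.71], [0, 0, 0], 5],
    [[0, 0.77, -0.79], [0, 0, 0], 5],
    [[0, 0.87, -0.86], [0, 0, 0], 5],
  ],
)

```text
time_s: 7.9
eef_pos: [0.5281, 0.0887, 0.2976]
eef_rot: [-0.001, 0.719, 0.695, -0.002]
wrist_force: [-14.0, -2.8, 3.1]
opening: 0.093
```

>>> move_arm(
  motion=[
    [[0, 0.08, -0.11], [0, 0, 0], 5],
    [[0, 0.17, -0.19], [0, 0, 0], 5],
    [[0, 0.28, -0.25], [0, 0, 0], 5],
    [[0, 0.38, -0.31], [0, 0, 0], 5],
    [[0, 0.49, -0.37], [0, 0, 0], 5],
    [[0, 0.6, -0.43], [0, 0, 0], 5],
    [[0, 0.71, -0.49], [0, 0, 0], 5],
    [[0, 0.78, -0.52], [0, 0, 0], 5],
    [[0, 0.8, -0.53], [0, 0, 0], 5],
  ],
)

```text
time_s: 9.02
eef_pos: [0.5786, 0.087, 0.3284]
eef_rot: [0.001, 0.719, 0.695, 0.001]
wrist_force: [1.8, -4.0, -13.4]
opening: 0.091
```

```bash
python3 - <<'E'
from h import *
o=monitor.get_obs();print(o["eef_pos"],o["wrist_force"])
# lid angle est from displacement since grip (x,z)
d=np.array([o["eef_pos"][0]-.4303,o["eef_pos"][2]-.1151]);print(2*np.arcsin(np.hypot(*d)/2/.2457))
a=viewer.camera("scene");b=viewer.camera("top");cv2.imwrite("pics/c4.png",np.hstack([cv2.resize(a[130:290,245:445],(400,320)),cv2.resize(b[130:322,250:490],(400,320))]))
E
```

```text
[0.57861686 0.08698674 0.32835362] [  1.78452513  -3.95013785 -13.4246204 ]
1.113927100644609
```

View pics/c4.png

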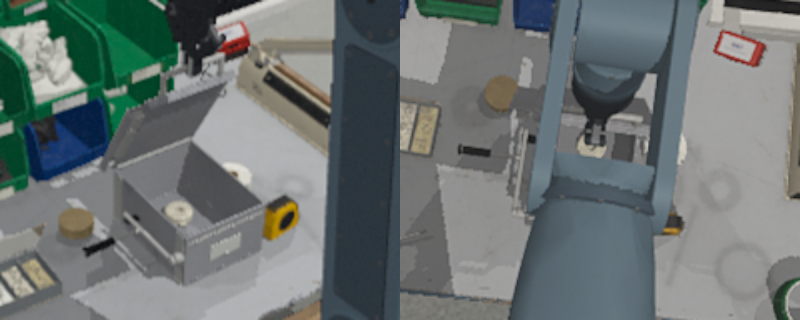

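Lid is at about 1.11 rad. I'll release it, rise, and go left with a slight tilt away from the lid.

>>> move_arm(
  motion=[
    [[0, 0, 0], [0, 0, 0], 50],
    [[0, 0, 0], [0, 0, 0], 50],
    [[0, 0, 0], [0, 0, 0], 50],
    [[0, 0, -0.2], [0, 0, 0], 50],
    [[0, 0, -0.7], [0, 0, 0], 50],
    [[0.4, 0, -0.9], [0, 0, 0], 50],
    [[1.1, -0.05, -0.9], [0, -0.4, 0], 50],
    [[1.8, -0.1, -0.9], [0, -1.0, 0], 50],
    [[2.4, -0.15, -0.8], [0, -1.6, 0], 50],
    [[2.8, -0.19, -0.5], [0, -1.9, 0], 50],
  ],
)

```text
time_s: 10.38
eef_pos: [0.5718, 0.2582, 0.3599]
eef_rot: [0.093, 0.712, 0.69, -0.094]
wrist_force: [0.2, -0.3, 0.0]
opening: 0.503
```

```bash
cat >> h.py <<'E'
TILT=R.from_rotvec([0,-np.radians(15),0])
def tdown(): return down(C[2])*TILT
E
python3 - <<'E'
from h import *
o=monitor.get_obs();print(o["time_s"],o["eef_pos"],o["wrist_force"],o["q"])
zt=tdown().apply([0,0,1]);print(zt)
S=np.array([.573,.2595,.058])
print(row(S+.011*zt+[0,0,.05],tdown()),row(S+.011*zt,tdown()))
E
```

```text
10.375 [0.57178095 0.25821213 0.35988535] [ 0.16695382 -0.32671296  0.02844441] [ 0.35726446  0.32247688  1.21652888 -0.24850338  1.69778506  0.36891573]
[-0.00853948 -0.25867813 -0.96592583]
([1.123, 0.004, 4.229], [0.03, 0.02, 0.01]) ([1.341, 0.001, 5.033], [0.03, 0.02, 0.01])
```

>>> move_arm(
  motion=[
    [[0.13, 0, 0.5], [0, 0, 0], 50],
    [[0.32, 0, 1.2], [0, 0, 0], 50],
    [[0.53, 0, 2.0], [0, 0, 0], 50],
    [[0.75, 0, 2.8], [0, 0, 0], 50],
    [[0.93, 0, 3.5], [0, 0, 0], 50],
    [[1.09, 0, 4.1], [0, 0, 0], 50],
    [[1.2, 0, 4.5], [0, 0, 0], 50],
    [[1.29, 0, 4.85], [0, 0, 0], 50],
    [[1.34, 0, 5.03], [0, 0, 0], 50],
    [[1.34, 0, 5.03], [0, 0, 0], 50],
  ],
)

```text
time_s: 11.62
eef_pos: [0.5714, 0.2539, 0.0453]
eef_rot: [0.092, 0.712, 0.689, -0.095]
wrist_force: [-0.3, -0.2, -0.5]
opening: 0.499
```

```bash
python3 - <<'E'
from h import *
o=monitor.get_obs();print(o["eef_pos"],o["wrist_force"])
a=viewer.camera("scene");b=viewer.camera("top");cv2.imwrite("pics/c5.png",np.hstack([cv2.resize(a[130:290,245:445],(400,320)),cv2.resize(b[130:322,250:490],(400,320))]))
E
```

```text
[0.57143812 0.2539289  0.04528635] [-0.25904341 -0.19465953 -0.50048883]
```

View pics/c5.png

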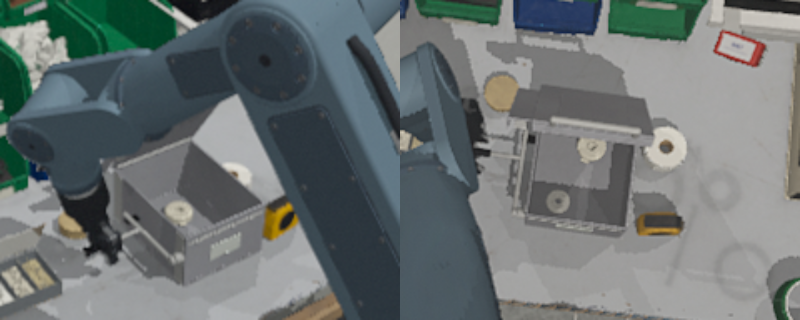

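The fingers are round the sleeve at scene crop (100,240), and the lid is still high. I'll close.

>>> move_arm(
  motion=[
    [[0, 0, 0], [0, 0, 0], 25],
    [[0, 0, 0], [0, 0, 0], 8],
    [[0, 0, 0], [0, 0, 0], 8],
    [[0, 0, 0], [0, 0, 0], 8],
    [[0, 0, 0], [0, 0, 0], 8],
  ],
)

```text
time_s: 12.35
eef_pos: [0.573, 0.2543, 0.0467]
eef_rot: [0.093, 0.712, 0.689, -0.094]
wrist_force: [5.4, 0.3, 2.6]
opening: 0.149
```

```bash
cat >> h.py <<'E'
def swing(al,a0,r0,P=(-.095,.06)):
    f=lambda a:np.array([.09*np.cos(a),0,.09*np.sin(a)])
    for a in al: print(round(a,3),np.round(r0.inv().apply(R2(C[2])@(f(a)-f(a0)))/.06,2).tolist())
E
python3 - <<'E'
from h import *
o=monitor.get_obs();print(o["eef_pos"],o["wrist_force"],o["torque"],o["opening"])
swing([.1,.2,.3,.4,.5,.6,.7,.8,.9,1,1.1,1.15,1.2,1.25],0,tdown())
E
```

```text
[0.57298278 0.25425016 0.04671365] [5.43347545 0.26210181 2.62040283] [ 0.06408045 -0.77785123  0.15928803] 0.1491801558348739
0.1 [-0.04, -0.01, -0.14]
0.2 [-0.08, -0.03, -0.29]
0.3 [-0.11, -0.07, -0.43]
0.4 [-0.15, -0.12, -0.56]
0.5 [-0.19, -0.18, -0.69]
0.6 [-0.22, -0.26, -0.82]
0.7 [-0.25, -0.35, -0.93]
0.8 [-0.28, -0.45, -1.04]
0.9 [-0.3, -0.57, -1.13]
1 [-0.33, -0.69, -1.22]
1.1 [-0.35, -0.82, -1.29]
1.15 [-0.35, -0.89, -1.32]
1.2 [-0.36, -0.96, -1.35]
1.25 [-0.37, -1.03, -1.37]
```

Sleeve gripped. I'll swing the rod to about 0.78 rad, behind every possible hole position but always under the track, wait for the lid to land, then feel forward.

>>> move_arm(
  motion=[
    [[-0.02, 0, -0.07], [0, 0, 0], 8],
    [[-0.06, -0.02, -0.2], [0, 0, 0], 8],
    [[-0.09, -0.05, -0.36], [0, 0, 0], 8],
    [[-0.13, -0.1, -0.5], [0, 0, 0], 8],
    [[-0.17, -0.15, -0.63], [0, 0, 0], 8],
    [[-0.2, -0.22, -0.76], [0, 0, 0], 8],
    [[-0.23, -0.3, -0.87], [0, 0, 0], 8],
    [[-0.26, -0.38, -0.97], [0, 0, 0], 8],
    [[-0.27, -0.43, -1.02], [0, 0, 0], 8],
    [[-0.27, -0.43, -1.02], [0, 0, 0], 8],
  ],
)

```text
time_s: 13.6
eef_pos: [0.5469, 0.2552, 0.1101]
eef_rot: [0.093, 0.712, 0.689, -0.094]
wrist_force: [4.9, -0.3, 4.5]
opening: 0.14
```

```bash
python3 - <<'E'
from h import *
o=monitor.get_obs();print(o["time_s"],o["eef_pos"],o["wrist_force"],o["torque"],o["opening"])
a=viewer.camera("scene");b=viewer.camera("top");cv2.imwrite("pics/c6.png",np.hstack([cv2.resize(a[130:290,245:445],(400,320)),cv2.resize(b[130:322,250:490],(400,320))]))
E
```

```text
13.6 [0.54690033 0.25518703 0.11007771] [ 4.90345012 -0.31227754  4.54713682] [-0.1679568  -0.86569624  0.24037086] 0.14011968050454923
```

View pics/c6.png

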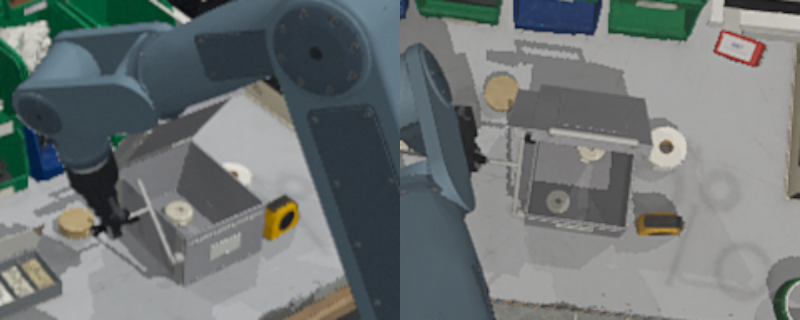

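>>> move_arm(
  motion=[
    [[0, 0.02, -0.02], [0, 0, 0], 8],
    [[0, 0.02, -0.02], [0, 0, 0], 8],
    [[0, 0.02, -0.02], [0, 0, 0], 8],
    [[0, 0.02, -0.02], [0, 0, 0], 8],
    [[0, 0.02, -0.02], [0, 0, 0], 8],
    [[0, 0.02, -0.02], [0, 0, 0], 8],
    [[0, 0.02, -0.02], [0, 0, 0], 8],
    [[0, 0.02, -0.02], [0, 0, 0], 8],
  ],
)

```text
time_s: 14.7
eef_pos: [0.547, 0.2552, 0.11]
eef_rot: [0.092, 0.712, 0.689, -0.095]
wrist_force: [4.2, -3.5, 3.0]
opening: 0.144
```

```bash
cat >> h.py <<'E'
C[0]=.5715
def bar(t):
    r=np.hypot(.245,.018);b=np.arctan2(.018,.245);return W(.103-r*np.cos(t+b),0,.108+r*np.sin(t+b))
def rodpt(a,l=.135,dy=0): return W(-.095+l*np.cos(a),.099+dy,.06+l*np.sin(a))
def stat():
    im=viewer.camera("top");r=spotter.search_frame("top","lid_handle")
    ts=np.linspace(0,1.2,601);o=monitor.get_obs()
    if r:
        uv=np.array(r[0]["centre"])*[640,480];d=[np.linalg.norm(proj("top",bar(t))-uv) for t in ts]
        i=int(np.argmin([abs(proj("top",bar(t))[1]-uv[1]) for t in ts]))
        print("lid",ts[int(np.argmin(d))],"rowfit",ts[i],"err",round(min(d),1),"uv",np.round(uv,1),round(r[0]["score"],2))
    v=o["eef_pos"]-.011*tdown().apply([0,0,-1])*-1-W(-.095,.174,.06); v=R2(-C[2])@v
    print("t",round(o["time_s"],2),"pos",np.round(o["eef_pos"],4),"F",np.round(R2(-C[2])@o["wrist_force"],1),"a",round(float(np.arctan2(v[2],v[0])),3),"r",round(float(np.hypot(v[0],v[2])),4))
    return im
E
python3 - <<'E'
from h import *
stat()
E
```

```text
lid 1.022 rowfit 1.034 err 8.2 uv [357.7 205.1] 0.56
t 14.8 pos [0.547  0.2553 0.11  ] F [ 4.6 -2.7  3.1] a 0.752 r 0.0888
```

>>> move_arm(
  motion=[
    [[0, 0, 0], [0, 0, 0], 8],
    [[0, 0, 0], [0, 0, 0], 8],
    [[0, 0, 0], [0, 0, 0], 8],
    [[0, 0, 0], [0, 0, 0], 8],
    [[0, 0, 0], [0, 0, 0], 8],
    [[0, 0, 0], [0, 0, 0], 8],
    [[0, 0, 0], [0, 0, 0], 8],
    [[0, 0, 0], [0, 0, 0], 8],
    [[0, 0, 0], [0, 0, 0], 8],
    [[0, 0, 0], [0, 0, 0], 8],
  ],
)

```text
time_s: 16.05
eef_pos: [0.547, 0.2552, 0.11]
eef_rot: [0.092, 0.712, 0.689, -0.095]
wrist_force: [4.8, -2.6, 3.1]
opening: 0.145
```

>>> move_arm(
  motion=[
    [[0, 0, 0], [0, 0, 0], 8],
    [[0, 0, 0], [0, 0, 0], 8],
    [[0, 0, 0], [0, 0, 0], 8],
    [[0, 0, 0], [0, 0, 0], 8],
    [[0, 0, 0], [0, 0, 0], 8],
    [[0, 0, 0], [0, 0, 0], 8],
    [[0, 0, 0], [0, 0, 0], 8],
    [[0, 0, 0], [0, 0, 0], 8],
    [[0, 0, 0], [0, 0, 0], 8],
    [[0, 0, 0], [0, 0, 0], 8],
  ],
)

```text
time_s: 17.3
eef_pos: [0.547, 0.2553, 0.11]
eef_rot: [0.092, 0.712, 0.689, -0.095]
wrist_force: [4.0, -2.8, 2.3]
opening: 0.144
```

```bash
python3 -c "
from h import *
stat()"
```

```text
lid 0.978 rowfit 0.984 err 4.6 uv [360.6 210.5] 0.94
t 17.4 pos [0.547  0.2552 0.11  ] F [ 4.1 -2.7  2.7] a 0.752 r 0.0888
```

>>> move_arm(
  motion=[
    [[0, 0, 0], [0, 0, 0], 8],
    [[0, 0, 0], [0, 0, 0], 8],
    [[0, 0, 0], [0, 0, 0], 8],
    [[0, 0, 0], [0, 0, 0], 8],
    [[0, 0, 0], [0, 0, 0], 8],
    [[0, 0, 0], [0, 0, 0], 8],
    [[0, 0, 0], [0, 0, 0], 8],
    [[0, 0, 0], [0, 0, 0], 8],
    [[0, 0, 0], [0, 0, 0], 8],
    [[0, 0, 0], [0, 0, 0], 8],
  ],
)

```text
time_s: 18.65
eef_pos: [0.5469, 0.2553, 0.11]
eef_rot: [0.092, 0.712, 0.689, -0.095]
wrist_force: [4.5, -3.7, 2.8]
opening: 0.14
```

>>> move_arm(
  motion=[
    [[0, 0, 0], [0, 0, 0], 8],
    [[0, 0, 0], [0, 0, 0], 8],
    [[0, 0, 0], [0, 0, 0], 8],
    [[0, 0, 0], [0, 0, 0], 8],
    [[0, 0, 0], [0, 0, 0], 8],
    [[0, 0, 0], [0, 0, 0], 8],
    [[0, 0, 0], [0, 0, 0], 8],
    [[0, 0, 0], [0, 0, 0], 8],
    [[0, 0, 0], [0, 0, 0], 8],
    [[0, 0, 0], [0, 0, 0], 8],
  ],
)

```text
time_s: 19.9
eef_pos: [0.547, 0.2552, 0.11]
eef_rot: [0.092, 0.712, 0.689, -0.095]
wrist_force: [4.1, -3.0, 2.5]
opening: 0.143
```

>>> move_arm(
  motion=[
    [[0, 0, 0], [0, 0, 0], 8],
    [[0, 0, 0], [0, 0, 0], 8],
    [[0, 0, 0], [0, 0, 0], 8],
    [[0, 0, 0], [0, 0, 0], 8],
    [[0, 0, 0], [0, 0, 0], 8],
    [[0, 0, 0], [0, 0, 0], 8],
    [[0, 0, 0], [0, 0, 0], 8],
    [[0, 0, 0], [0, 0, 0], 8],
    [[0, 0, 0], [0, 0, 0], 8],
    [[0, 0, 0], [0, 0, 0], 8],
  ],
)

```text
time_s: 21.15
eef_pos: [0.5469, 0.2553, 0.11]
eef_rot: [0.092, 0.712, 0.689, -0.095]
wrist_force: [4.0, -2.6, 2.6]
opening: 0.141
```

>>> move_arm(
  motion=[
    [[0, 0, 0], [0, 0, 0], 8],
    [[0, 0, 0], [0, 0, 0], 8],
    [[0, 0, 0], [0, 0, 0], 8],
    [[0, 0, 0], [0, 0, 0], 8],
    [[0, 0, 0], [0, 0, 0], 8],
    [[0, 0, 0], [0, 0, 0], 8],
    [[0, 0, 0], [0, 0, 0], 8],
    [[0, 0, 0], [0, 0, 0], 8],
    [[0, 0, 0], [0, 0, 0], 8],
    [[0, 0, 0], [0, 0, 0], 8],
  ],
)

```text
time_s: 22.4
eef_pos: [0.547, 0.2552, 0.11]
eef_rot: [0.092, 0.712, 0.689, -0.095]
wrist_force: [3.7, -2.9, 2.9]
opening: 0.144
```

```bash
python3 -c "
from h import *
stat()
v=row([0,0,0])
swing(np.arange(.75,1.26,.05),.75,tdown())"
```

```text
lid 0.876 rowfit 0.884 err 5.2 uv [358.3 221. ] 0.84
t 22.5 pos [0.547  0.2552 0.11  ] F [ 4.  -3.1  3.4] a 0.751 r 0.0888
0.75 [0.0, 0.0, 0.0]
0.8 [-0.01, -0.05, -0.05]
0.85 [-0.03, -0.11, -0.1]
0.9 [-0.04, -0.17, -0.15]
0.95 [-0.05, -0.23, -0.19]
1.0 [-0.06, -0.29, -0.23]
1.05 [-0.07, -0.35, -0.27]
1.1 [-0.08, -0.42, -0.3]
1.15 [-0.09, -0.48, -0.33]
1.2 [-0.1, -0.55, -0.36]
1.25 [-0.1, -0.62, -0.39]
```

>>> move_arm(
  motion=[
    [[0, 0, 0], [0, 0, 0], 8],
    [[0, 0, 0], [0, 0, 0], 8],
    [[0, 0, 0], [0, 0, 0], 8],
    [[0, 0, 0], [0, 0, 0], 8],
    [[0, 0, 0], [0, 0, 0], 8],
    [[0, 0, 0], [0, 0, 0], 8],
    [[0, 0, 0], [0, 0, 0], 8],
    [[0, 0, 0], [0, 0, 0], 8],
    [[0, 0, 0], [0, 0, 0], 8],
    [[0, 0, 0], [0, 0, 0], 8],
  ],
)

```text
time_s: 23.75
eef_pos: [0.547, 0.2552, 0.11]
eef_rot: [0.092, 0.712, 0.689, -0.095]
wrist_force: [4.5, -3.3, 2.4]
opening: 0.143
```

>>> move_arm(
  motion=[
    [[0, 0, 0], [0, 0, 0], 8],
    [[0, 0, 0], [0, 0, 0], 8],
    [[0, 0, 0], [0, 0, 0], 8],
    [[0, 0, 0], [0, 0, 0], 8],
    [[0, 0, 0], [0, 0, 0], 8],
    [[0, 0, 0], [0, 0, 0], 8],
    [[0, 0, 0], [0, 0, 0], 8],
    [[0, 0, 0], [0, 0, 0], 8],
    [[0, 0, 0], [0, 0, 0], 8],
    [[0, 0, 0], [0, 0, 0], 8],
  ],
)

```text
time_s: 25.0
eef_pos: [0.547, 0.2552, 0.11]
eef_rot: [0.092, 0.712, 0.689, -0.095]
wrist_force: [3.1, -3.2, 2.9]
opening: 0.145
```

>>> move_arm(
  motion=[
    [[0, 0, 0], [0, 0, 0], 8],
    [[0, 0, 0], [0, 0, 0], 8],
    [[0, 0, 0], [0, 0, 0], 8],
    [[0, 0, 0], [0, 0, 0], 8],
    [[0, 0, 0], [0, 0, 0], 8],
    [[0, 0, 0], [0, 0, 0], 8],
    [[0, 0, 0], [0, 0, 0], 8],
    [[0, 0, 0], [0, 0, 0], 8],
    [[0, 0, 0], [0, 0, 0], 8],
    [[0, 0, 0], [0, 0, 0], 8],
  ],
)

```text
time_s: 26.25
eef_pos: [0.547, 0.2553, 0.11]
eef_rot: [0.092, 0.712, 0.689, -0.095]
wrist_force: [4.9, -2.4, 3.2]
opening: 0.139
```

>>> move_arm(
  motion=[
    [[0, 0, 0], [0, 0, 0], 8],
    [[0, 0, 0], [0, 0, 0], 8],
    [[0, 0, 0], [0, 0, 0], 8],
    [[0, 0, 0], [0, 0, 0], 8],
    [[0, 0, 0], [0, 0, 0], 8],
    [[0, 0, 0], [0, 0, 0], 8],
    [[0, 0, 0], [0, 0, 0], 8],
    [[0, 0, 0], [0, 0, 0], 8],
    [[0, 0, 0], [0, 0, 0], 8],
    [[0, 0, 0], [0, 0, 0], 8],
  ],
)

```text
time_s: 27.5
eef_pos: [0.547, 0.2552, 0.11]
eef_rot: [0.092, 0.712, 0.689, -0.095]
wrist_force: [4.7, -3.0, 1.7]
opening: 0.138
```

```bash
python3 -c "
from h import *
stat()"
```

```text
lid 0.906 rowfit 0.912 err 3.5 uv [360.5 218.2] 0.81
t 27.6 pos [0.547  0.2552 0.11  ] F [ 4.8 -3.4  1.7] a 0.751 r 0.0888
```

```bash
python3 - <<'E'
from h import *
b=stat();a=viewer.camera("scene")
for t in(.6,.75,.9):
    for y in(-.055,.055):
        r=np.hypot(.245,.018);q=np.arctan2(.018,.245);u=proj("top",W(.103-r*np.cos(t+q),y,.108+r*np.sin(t+q)))
        cv2.circle(b,tuple(np.round(u).astype(int)),1,(0,0,255),-1)
cv2.imwrite("pics/c7.png",np.hstack([cv2.resize(a[140:260,265:415],(400,320)),cv2.resize(b[160:280,300:450],(400,320),interpolation=cv2.INTER_CUBIC)]))
E
```

```text
lid 0.878 rowfit 0.886 err 5.4 uv [358.1 220.9] 0.73
t 27.7 pos [0.547  0.2552 0.11  ] F [ 4.6 -2.8  2.3] a 0.751 r 0.0888
```

View pics/c7.png

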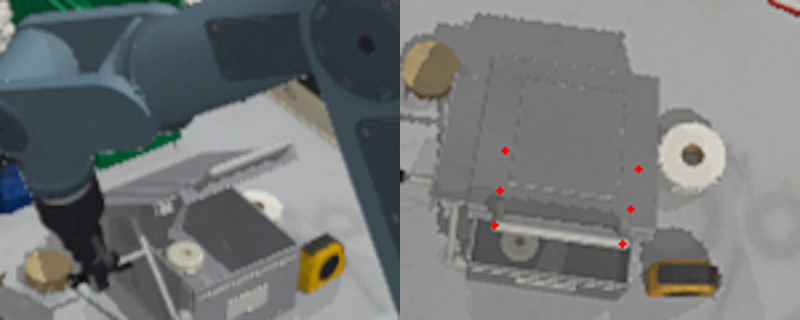

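The top view shows the bar at crop (497,226) to (622,243), which matches lid ≈ 0.60. The spotter's reading was wrong, so I'll track the bar by brightness instead.

```bash
cat >> h.py <<'E'
def lidang(lo=.42,hi=.75):
    g=cv2.cvtColor(viewer.camera("top"),cv2.COLOR_BGR2GRAY).astype(np.float32)
    r=np.hypot(.245,.018);q=np.arctan2(.018,.245);ts=np.arange(lo,hi,.002);ys=np.linspace(-.045,.045,40)
    P=np.array([[proj("top",W(.103-r*np.cos(t+q),y,.108+r*np.sin(t+q))) for y in ys] for t in ts[::5]])
    # interpolate in t for speed
    from scipy.interpolate import interp1d
    P=interp1d(ts[::5],P,axis=0,fill_value="extrapolate")(ts).astype(np.float32)
    m=cv2.remap(g,P[...,0],P[...,1],cv2.INTER_LINEAR).mean(1)
    h=m-np.percentile(m,50);i=int(m.argmax());w=slice(max(0,i-12),i+13);ww=np.clip(m[w]-m[w].min(),0,None)
    o=monitor.get_obs();v=R2(-C[2])@(o["eef_pos"]-.011*tdown().apply([0,0,1])-W(-.095,.174,.06))
    print("t",round(o["time_s"],2),"lid",round(float((ts[w]*ww).sum()/ww.sum()),3),"a",round(float(np.arctan2(v[2],v[0])),4),"r",round(float(np.hypot(v[0],v[2])),4),"F",np.round(R2(-C[2])@o["wrist_force"],1))
E
python3 -c "
from h import *
lidang()"
```

```text
t 27.8 lid 0.597 a 0.7512 r 0.0888 F [ 3.5 -2.1  2.6]
```

>>> move_arm(
  motion=[
    [[0, 0, 0], [0, 0, 0], 8],
    [[0, 0, 0], [0, 0, 0], 8],
    [[0, 0, 0], [0, 0, 0], 8],
    [[0, 0, 0], [0, 0, 0], 8],
    [[0, 0, 0], [0, 0, 0], 8],
    [[0, 0, 0], [0, 0, 0], 8],
  ],
)

```text
time_s: 28.55
eef_pos: [0.547, 0.2552, 0.11]
eef_rot: [0.092, 0.712, 0.689, -0.095]
wrist_force: [4.6, -3.5, 2.4]
opening: 0.143
```

```bash
python3 -c "
from h import *
lidang()"
```

```text
t 28.6 lid 0.597 a 0.7512 r 0.0888 F [ 4.3 -2.9  2.2]
```

Lid is steady at 0.597, so it is riding on the tip. I'll start the slow forward sweep.

>>> move_arm(
  motion=[
    [[0, -0.005, -0.005], [0, 0, 0], 8],
    [[0, -0.01, -0.01], [0, 0, 0], 8],
    [[0, -0.016, -0.015], [0, 0, 0], 8],
    [[0, -0.021, -0.02], [0, 0, 0], 8],
    [[-0.01, -0.026, -0.025], [0, 0, 0], 8],
    [[-0.01, -0.031, -0.03], [0, 0, 0], 8],
    [[-0.01, -0.036, -0.034], [0, 0, 0], 8],
    [[-0.01, -0.042, -0.039], [0, 0, 0], 8],
    [[-0.01, -0.047, -0.043], [0, 0, 0], 8],
    [[-0.01, -0.052, -0.048], [0, 0, 0], 8],
  ],
)

```text
time_s: 29.85
eef_pos: [0.5445, 0.2553, 0.1124]
eef_rot: [0.092, 0.712, 0.689, -0.095]
wrist_force: [8.9, -3.5, -1.4]
opening: 0.144
```

```bash
python3 -c "
from h import *
lidang()"
```

```text
t 29.9 lid 0.604 a 0.792 r 0.0887 F [ 7.7 -3.1 -0.8]
```

>>> move_arm(
  motion=[
    [[0, -0.003, -0.003], [0, 0, 0], 8],
    [[0, -0.007, -0.006], [0, 0, 0], 8],
    [[0, -0.01, -0.008], [0, 0, 0], 8],
    [[0, -0.013, -0.011], [0, 0, 0], 8],
    [[0, -0.017, -0.014], [0, 0, 0], 8],
    [[0, -0.02, -0.016], [0, 0, 0], 8],
    [[0, -0.023, -0.019], [0, 0, 0], 8],
    [[-0.005, -0.027, -0.022], [0, 0, 0], 8],
    [[-0.005, -0.03, -0.025], [0, 0, 0], 8],
    [[-0.005, -0.034, -0.028], [0, 0, 0], 8],
  ],
)

```text
time_s: 31.15
eef_pos: [0.5424, 0.2554, 0.1143]
eef_rot: [0.092, 0.712, 0.689, -0.095]
wrist_force: [7.6, -4.3, -0.8]
opening: 0.142
```

```bash
python3 -c "
from h import *
lidang()"
```

```text
t 31.2 lid 0.609 a 0.8226 r 0.0886 F [ 6.4 -3.2  0.1]
```

>>> move_arm(
  motion=[
    [[0, -0.003, -0.003], [0, 0, 0], 8],
    [[0, -0.007, -0.006], [0, 0, 0], 8],
    [[0, -0.01, -0.008], [0, 0, 0], 8],
    [[0, -0.014, -0.011], [0, 0, 0], 8],
    [[0, -0.017, -0.013], [0, 0, 0], 8],
    [[0, -0.021, -0.016], [0, 0, 0], 8],
    [[0, -0.024, -0.018], [0, 0, 0], 8],
    [[-0.005, -0.028, -0.021], [0, 0, 0], 8],
    [[-0.005, -0.031, -0.024], [0, 0, 0], 8],
    [[-0.005, -0.035, -0.027], [0, 0, 0], 8],
  ],
)

```text
time_s: 32.45
eef_pos: [0.5404, 0.2555, 0.1161]
eef_rot: [0.093, 0.712, 0.689, -0.095]
wrist_force: [7.7, -5.2, -0.1]
opening: 0.138
```

```bash
python3 -c "
from h import *
lidang()"
```

```text
t 32.5 lid 0.613 a 0.8532 r 0.0885 F [ 6.6 -4.3  1.3]
```

>>> move_arm(
  motion=[
    [[-0.001, -0.003, -0.003], [0, 0, 0], 8],
    [[-0.002, -0.007, -0.005], [0, 0, 0], 8],
    [[-0.003, -0.01, -0.008], [0, 0, 0], 8],
    [[-0.004, -0.014, -0.01], [0, 0, 0], 8],
    [[-0.005, -0.018, -0.013], [0, 0, 0], 8],
    [[-0.006, -0.021, -0.015], [0, 0, 0], 8],
    [[-0.007, -0.025, -0.018], [0, 0, 0], 8],
    [[-0.008, -0.028, -0.02], [0, 0, 0], 8],
    [[-0.009, -0.032, -0.023], [0, 0, 0], 8],
    [[-0.01, -0.036, -0.026], [0, 0, 0], 8],
  ],
)

```text
time_s: 33.75
eef_pos: [0.5382, 0.2556, 0.1178]
eef_rot: [0.092, 0.712, 0.689, -0.095]
wrist_force: [7.4, -3.5, 0.9]
opening: 0.14
```

```bash
python3 -c "
from h import *
lidang()"
```

```text
t 33.8 lid 0.616 a 0.8848 r 0.0885 F [ 6.5 -3.2  0.6]
```

>>> move_arm(
  motion=[
    [[-0.001, -0.003, -0.003], [0, 0, 0], 8],
    [[-0.002, -0.007, -0.005], [0, 0, 0], 8],
    [[-0.003, -0.011, -0.008], [0, 0, 0], 8],
    [[-0.004, -0.014, -0.01], [0, 0, 0], 8],
    [[-0.005, -0.018, -0.013], [0, 0, 0], 8],
    [[-0.006, -0.022, -0.015], [0, 0, 0], 8],
    [[-0.007, -0.025, -0.017], [0, 0, 0], 8],
    [[-0.008, -0.029, -0.02], [0, 0, 0], 8],
    [[-0.009, -0.033, -0.022], [0, 0, 0], 8],
    [[-0.01, -0.036, -0.024], [0, 0, 0], 8],
  ],
)

```text
time_s: 35.05
eef_pos: [0.536, 0.2556, 0.1194]
eef_rot: [0.092, 0.712, 0.689, -0.095]
wrist_force: [5.7, -3.2, 1.3]
opening: 0.145
```

```bash
python3 -c "
from h import *
lidang()"
```

```text
t 35.1 lid 0.617 a 0.9155 r 0.0884 F [ 6.  -3.3  1.3]
```

>>> move_arm(
  motion=[
    [[-0.001, -0.004, -0.002], [0, 0, 0], 8],
    [[-0.002, -0.007, -0.005], [0, 0, 0], 8],
    [[-0.003, -0.011, -0.007], [0, 0, 0], 8],
    [[-0.004, -0.015, -0.01], [0, 0, 0], 8],
    [[-0.005, -0.018, -0.012], [0, 0, 0], 8],
    [[-0.006, -0.022, -0.014], [0, 0, 0], 8],
    [[-0.007, -0.026, -0.017], [0, 0, 0], 8],
    [[-0.008, -0.03, -0.019], [0, 0, 0], 8],
    [[-0.009, -0.033, -0.021], [0, 0, 0], 8],
    [[-0.01, -0.037, -0.023], [0, 0, 0], 8],
  ],
)

```text
time_s: 36.35
eef_pos: [0.5338, 0.2557, 0.121]
eef_rot: [0.092, 0.712, 0.689, -0.095]
wrist_force: [7.0, -3.4, 1.1]
opening: 0.143
```

```bash
python3 -c "
from h import *
lidang()"
```

```text
t 36.4 lid 0.618 a 0.9469 r 0.0883 F [ 5.1 -2.2  2.3]
```

>>> move_arm(
  motion=[
    [[-0.001, -0.004, -0.002], [0, 0, 0], 8],
    [[-0.002, -0.008, -0.004], [0, 0, 0], 8],
    [[-0.003, -0.011, -0.007], [0, 0, 0], 8],
    [[-0.004, -0.015, -0.009], [0, 0, 0], 8],
    [[-0.005, -0.019, -0.011], [0, 0, 0], 8],
    [[-0.006, -0.023, -0.013], [0, 0, 0], 8],
    [[-0.007, -0.026, -0.016], [0, 0, 0], 8],
    [[-0.008, -0.03, -0.018], [0, 0, 0], 8],
    [[-0.009, -0.034, -0.02], [0, 0, 0], 8],
    [[-0.01, -0.038, -0.022], [0, 0, 0], 8],
  ],
)

```text
time_s: 37.65
eef_pos: [0.5313, 0.2558, 0.1226]
eef_rot: [0.092, 0.712, 0.689, -0.095]
wrist_force: [5.4, -2.0, 3.7]
opening: 0.147
```

```bash
python3 -c "
from h import *
lidang()"
```

```text
t 37.7 lid 0.618 a 0.9796 r 0.0883 F [ 4.6 -2.1  2.9]
```

>>> move_arm(
  motion=[
    [[-0.001, -0.004, -0.002], [0, 0, 0], 8],
    [[-0.002, -0.008, -0.004], [0, 0, 0], 8],
    [[-0.002, -0.012, -0.006], [0, 0, 0], 8],
    [[-0.003, -0.015, -0.009], [0, 0, 0], 8],
    [[-0.003, -0.019, -0.011], [0, 0, 0], 8],
    [[-0.004, -0.023, -0.013], [0, 0, 0], 8],
    [[-0.004, -0.027, -0.015], [0, 0, 0], 8],
    [[-0.005, -0.031, -0.017], [0, 0, 0], 8],
    [[-0.005, -0.034, -0.019], [0, 0, 0], 8],
    [[-0.006, -0.038, -0.021], [0, 0, 0], 8],
  ],
)

```text
time_s: 38.95
eef_pos: [0.529, 0.2558, 0.124]
eef_rot: [0.092, 0.712, 0.689, -0.095]
wrist_force: [5.5, -1.4, 3.5]
opening: 0.143
```

```bash
python3 -c "
from h import *
lidang()"
```

```text
t 39.0 lid 0.616 a 1.0104 r 0.0882 F [ 4.3 -1.5  4.3]
```

>>> move_arm(
  motion=[
    [[-0.001, -0.004, -0.002], [0, 0, 0], 8],
    [[-0.002, -0.008, -0.004], [0, 0, 0], 8],
    [[-0.002, -0.012, -0.006], [0, 0, 0], 8],
    [[-0.003, -0.016, -0.008], [0, 0, 0], 8],
    [[-0.003, -0.02, -0.01], [0, 0, 0], 8],
    [[-0.004, -0.024, -0.012], [0, 0, 0], 8],
    [[-0.004, -0.027, -0.014], [0, 0, 0], 8],
    [[-0.005, -0.031, -0.016], [0, 0, 0], 8],
    [[-0.005, -0.035, -0.018], [0, 0, 0], 8],
    [[-0.006, -0.039, -0.02], [0, 0, 0], 8],
  ],
)

```text
time_s: 40.25
eef_pos: [0.5267, 0.2559, 0.1254]
eef_rot: [0.092, 0.712, 0.689, -0.095]
wrist_force: [4.4, -1.5, 4.5]
opening: 0.142
```

```bash
python3 -c "
from h import *
lidang()"
```

```text
t 40.3 lid 0.614 a 1.041 r 0.0881 F [ 4.2 -0.3  5.6]
```

>>> move_arm(
  motion=[
    [[-0.001, -0.003, -0.003], [0, 0, 0], 8],
    [[-0.002, -0.007, -0.006], [0, 0, 0], 8],
    [[-0.003, -0.01, -0.009], [0, 0, 0], 8],
    [[-0.004, -0.014, -0.012], [0, 0, 0], 8],
    [[-0.005, -0.017, -0.015], [0, 0, 0], 8],
    [[-0.006, -0.021, -0.018], [0, 0, 0], 8],
    [[-0.007, -0.024, -0.021], [0, 0, 0], 8],
    [[-0.008, -0.028, -0.024], [0, 0, 0], 8],
    [[-0.009, -0.031, -0.027], [0, 0, 0], 8],
    [[-0.01, -0.035, -0.03], [0, 0, 0], 8],
  ],
)

```text
time_s: 41.55
eef_pos: [0.5237, 0.256, 0.127]
eef_rot: [0.092, 0.712, 0.689, -0.095]
wrist_force: [1.1, 0.5, 6.4]
opening: 0.137
```

```bash
python3 -c "
from h import *
lidang()"
```

```text
t 41.6 lid 0.598 a 1.0799 r 0.088 F [1.6 0.1 6.6]
```

The lid dropped below the riding curve (0.598 against about 0.611), so the tip is entering the hole. I'll hold still.

>>> move_arm(
  motion=[
    [[0, 0, 0], [0, 0, 0], 8],
    [[0, 0, 0], [0, 0, 0], 8],
    [[0, 0, 0], [0, 0, 0], 8],
    [[0, 0, 0], [0, 0, 0], 8],
    [[0, 0, 0], [0, 0, 0], 8],
    [[0, 0, 0], [0, 0, 0], 8],
    [[0, 0, 0], [0, 0, 0], 8],
    [[0, 0, 0], [0, 0, 0], 8],
  ],
)

```text
time_s: 42.6
eef_pos: [0.5233, 0.256, 0.1271]
eef_rot: [0.091, 0.712, 0.689, -0.096]
wrist_force: [0.7, 0.1, 8.5]
opening: 0.136
```

```bash
python3 -c "
from h import *
lidang()"
```

```text
t 42.65 lid 0.57 a 1.0838 r 0.088 F [-1.2  0.7  8.7]
```

>>> move_arm(
  motion=[
    [[0, -0.003, -0.004], [0, 0, 0], 8],
    [[0, -0.006, -0.008], [0, 0, 0], 8],
    [[0, -0.009, -0.012], [0, 0, 0], 8],
    [[0, -0.012, -0.018], [0, 0, 0], 8],
    [[0, -0.012, -0.018], [0, 0, 0], 8],
    [[0, -0.012, -0.018], [0, 0, 0], 8],
    [[0, -0.012, -0.018], [0, 0, 0], 8],
    [[0, -0.012, -0.018], [0, 0, 0], 8],
    [[0, -0.012, -0.018], [0, 0, 0], 8],
    [[0, -0.012, -0.018], [0, 0, 0], 8],
  ],
)

```text
time_s: 43.9
eef_pos: [0.523, 0.2559, 0.1275]
eef_rot: [0.092, 0.712, 0.689, -0.096]
wrist_force: [-0.5, -0.6, -0.9]
opening: 0.146
```

```bash
python3 -c "
from h import *
lidang()"
```

```text
t 43.95 lid 0.52 a 1.0889 r 0.0882 F [-0.6  0.8 -0.5]
```

>>> move_arm(
  motion=[
    [[0, 0, 0], [0, 0, 0], 8],
    [[0, 0, 0], [0, 0, 0], 8],
    [[0, 0, 0], [0, 0, 0], 8],
    [[0, 0, 0], [0, 0, 0], 8],
    [[0, 0, 0], [0, 0, 0], 8],
    [[0, 0, 0], [0, 0, 0], 8],
    [[0, 0, 0], [0, 0, 0], 8],
    [[0, 0, 0], [0, 0, 0], 8],
  ],
)

```text
time_s: 44.95
eef_pos: [0.523, 0.2559, 0.1276]
eef_rot: [0.092, 0.712, 0.689, -0.096]
wrist_force: [-4.0, -0.5, -6.0]
opening: 0.142
```

```bash
python3 -c "
from h import *
lidang()"
```

```text
t 45.0 lid 0.52 a 1.0886 r 0.0883 F [-2.2 -1.  -6.4]
```

>>> move_arm(
  motion=[
    [[0, 0, 0], [0, 0, 0], 8],
    [[0, 0, 0], [0, 0, 0], 8],
    [[0, 0, 0], [0, 0, 0], 8],
    [[0, 0, 0], [0, 0, 0], 8],
    [[0, 0, 0], [0, 0, 0], 8],
    [[0, 0, 0], [0, 0, 0], 8],
  ],
)

```text
time_s: 45.75
eef_pos: [0.5231, 0.2559, 0.1276]
eef_rot: [0.092, 0.712, 0.689, -0.095]
wrist_force: [-4.6, -0.9, -7.1]
opening: 0.143
```

```bash
python3 - <<'E'
from h import *
lidang()
print(np.round(tdown().inv().apply(R2(C[2])@np.array([0,.0,.06]))/.06,2))
a=viewer.camera("scene");b=viewer.camera("top")
cv2.imwrite("pics/c8.png",np.hstack([cv2.resize(a[140:260,265:415],(400,320)),cv2.resize(b[160:280,300:450],(400,320),interpolation=cv2.INTER_CUBIC)]))
E
```

```text
t 45.8 lid 0.52 a 1.0882 r 0.0883 F [-4.7 -0.5 -7.9]
[-0.26  0.   -0.97]
```

View pics/c8.png

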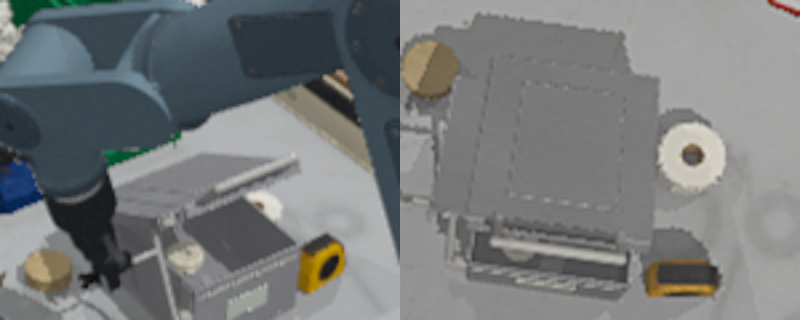

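The lid is steady at 0.52, the in-hole value; the bar is at top crop (490–628, 241–260). I'll relax the arm, open, and back off along the tool axis (up and left).

>>> move_arm(
  motion=[
    [[0, -0.005, 0.01], [0, 0, 0], 8],
    [[0, -0.01, 0.02], [0, 0, 0], 8],
    [[0, -0.01, 0.02], [0, 0, 0], 25],
    [[0, -0.01, 0.02], [0, 0, 0], 45],
    [[0, -0.01, 0.02], [0, 0, 0], 45],
    [[0, -0.01, 0.02], [0, 0, 0], 45],
    [[0, -0.01, -0.2], [0, 0, 0], 45],
    [[0, -0.01, -0.6], [0, 0, 0], 45],
    [[0, -0.01, -1.2], [0, 0, 0], 45],
    [[0, -0.01, -1.8], [0, 0, 0], 45],
  ],
)

```text
time_s: 47.15
eef_pos: [0.5239, 0.2848, 0.2342]
eef_rot: [0.092, 0.712, 0.689, -0.095]
wrist_force: [0.2, -0.9, -0.3]
opening: 0.454
```

```bash
python3 -c "
from h import *
lidang()"
```

```text
t 47.2 lid 0.52 a 1.3494 r 0.1953 F [1.9 1.1 4.5]
```

>>> move_arm(
  motion=[
    [[0.3, 0, -0.5], [0, 0, 0], 45],
    [[0.6, 0, -1.0], [0, 0, 0], 45],
    [[0.9, 0, -1.5], [0, 0, 0], 45],
    [[1.2, 0, -2.0], [0, 0, 0], 45],
    [[1.3, 0, -2.2], [0, 0, 0], 45],
    [[1.3, 0, -2.2], [0, 0, 0], 45],
    [[1.3, 0, -2.2], [0, 0, 0], 45],
    [[1.3, 0, -2.2], [0, 0, 0], 45],
  ],
)

```text
time_s: 48.2
eef_pos: [0.5273, 0.3932, 0.338]
eef_rot: [0.092, 0.713, 0.689, -0.096]
wrist_force: [0.2, 0.7, 0.0]
opening: 0.448
```

```bash
python3 - <<'E'
from h import *
lidang()
a=viewer.camera("scene");b=viewer.camera("top")
cv2.imwrite("pics/c9.png",np.hstack([cv2.resize(a[140:290,215:415],(400,300)),cv2.resize(b[140:290,250:450],(400,300),interpolation=cv2.INTER_CUBIC)]))
E
```

```text
t 48.25 lid 0.52 a 1.4307 r 0.2917 F [-0.1  0.2  0.3]
```

View pics/c9.png

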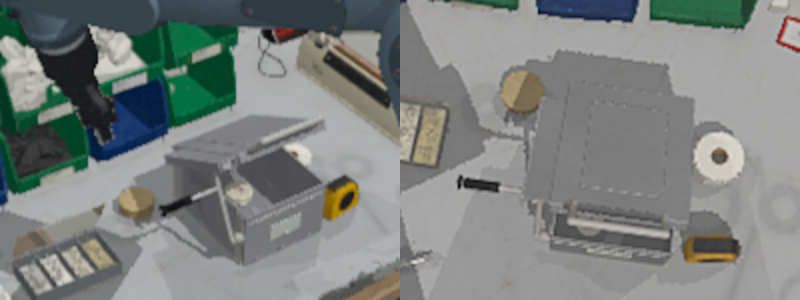

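The rod stands under the lid, the lid is unchanged at 0.52, the gripper is clear, and the bystanders haven't moved. I'll hand in.

```bash
python3 -c "
from h import *
print(workorder.hand_in())"
```

```text
the job is handed in; nothing more can be done
None
```

The lid is propped on the rod with its tip in the holding hole, and I handed the job in at about 48 s of the 72 s limit.

- **Lift:** I raised the lid by its bar to about 1.11 rad and let go.
- **Rod under the lid:** I gripped the rod's sleeve and swung the rod under the lid while it was still high. It sank onto the rod tip at about 0.60 rad.
- **Feeling for the hole:** I moved the tip forward along the track at about 3 mm/s. At a rod angle of about 1.08 rad the lid dropped from 0.614 to 0.52 rad and stayed there.
- **Forces:** Readings at the gripper stayed under about 10 N while feeling along the track. They peaked at about 16 N during the lift.

**Last checks:** with the gripper open and clear, the lid held at 0.52 rad for about 1 s, inside the in-hole range of 0.47 to 0.56. The rod stood under the lid, wrist force was about 0, and the bystanders near the chest looked unmoved.

**What disagreed or was not checked:**
- The spotter read the lid as about 0.88 to 0.91 rad when it was really at about 0.60, so I measured the bar's brightness in the top view instead.
- My riding angle of up to 0.618 rad was slightly above the stated 0.53 to 0.61, so my lid readings may be about 0.01 rad high.
- I did not nudge the rod to feel the hole's walls. That the tip is in the hole rests on the lid's drop and its steady angle after release.

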